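Work the seized glass lid out of a jar leaning in a carton

ROBOT

A 6-joint arm with a two-finger parallel gripper is mounted at the origin on the work surface. World frame = base frame: x ahead of the robot, y to its left, z up, the work surface at z = 0. Lengths are in m, angles in rad, forces in N, time in s.
With the tool pointing down it reaches from about 0.35 to 0.975 m from the base axis. Payload 17.4 kg.
Tool frame: the origin (TCP) lies at the very end of the fingers, on their centre line; the grasp point (between the pads) lies 19 mm behind it; z points along the fingers, y is the direction in which the jaws open and shut (so a half turn about z gives the same grasp; the last joint's range is limited). The gripper opens to 85 mm and grips with 20 to 120 N. Pads are 22 mm wide; open, the fingers measure 114 mm over their backs; the gripper's body (76 mm by 85 mm) begins 54 mm behind the grasp point. The pads swing forward as they close: fully open they stand 13 mm farther back than shut.
Start: joints at [1.207, 0.116, 1.442, -0, 1.584, -0.038], TCP at [0.216, 0.639, 0.194] pointing down, gripper open.
Joint ranges: [-2.83, 2.83], [-0.83, 2.19], [0.07, 2.5], [-1.14, 4.28], [0.01, 3], [-2.97, 2.97]. Speed limits (rad/s): [1.89, 1.89, 2.22, 3.14, 3.14, 3.14].

INTERFACE

Orientations are given as a rotation vector (axis times angle).
In Python, from plant import readout, snapshot, camera_model, job gives the robot as it stands. The module is installed in compiled form; this text tells all that it offers.
- The arm moves only by the shell command python3 -m crank 'ROWS'. ROWS is text: rows parted by semicolons, each of 5 numbers parted by spaces: the closure, from -1 (fully open) to 1 (shut), then the shift along the tool's x, y, z in cm, then the turn about the tool's z in degrees. A call has 1 to 12 rows; each row is the pose to reach, as a shift and turn from the pose commanded when the call began, along the tool's axes at that moment; what a row does not reach only later rows make up. A row lasts 1/8 s, in which the tool goes at most 62.5 mm and 10.7 degrees, less where a joint would pass 70% of its speed; a pose out of reach is approached as far as the arm can. A call with a gripper value outside its range is refused whole. The fingers move at their own pace and stop on an object; the grip force is fixed at half the most. Time passes only in rows, so rows that repeat a pose let the fingers close. It gives the time, the measured TCP pose, the force and the opening at its end, in the units of the state.
- readout.get_obs(): the state, without advancing time (a new reading comes with each control period).
- snapshot(name): name is "scene" or "top" or "wrist"; returns the picture (420x560x3 uint8, red, green, blue); there is no depth.
- camera_model(name): a dict with "intrinsics" (3x3 intrinsics, pixels), "T" (4x4, takes a point from camera to world coordinates). Camera axes: x right, y down, z forward; pixel columns grow to the right and rows downward; lengths in m; the calibration is good to about 2 mm. A picture is of the moment at which its call begins: read the wrist's pose just before it. camera_model takes no time and is no camera call; for the wrist camera it gives the pose at the moment of the call.
- job.hand_in(): hands the job in, once; it reports no verdict.
The state is a dict: "t": time; "qpos": joint angles; "qvel": joint speeds; "joint_torque": joint torques, N m; "tool_pos": TCP position; "tcp_rot": TCP orientation; "wrist_force": force on the tool from outside, world axes, zero at the start; "ft_torque": the same for the moment, N m; "grip_width": finger opening in m.
Only numpy, scipy, OpenCV 4.12 (cv2) and the standard library are available. Lean on these libraries where they do the work, as an engineer would, in place of code of your own. Each camera call takes 0.05 s, during which the arm holds its last target. There are 200 camera calls.

TASK

The glass lid of the square jar that leans in the carton has seized in the neck: work it free by twisting it to and fro while drawing it gently out along its own slant, because a straight pull only drags the jar out of its cell, and the jar must stay put. Then stand the lid upright on its plug near the middle of the black rubber mat, set down without dropping it, let go and leave everything else where it is.

Things in the scene. Friction and masses are not known exactly. Their poses are not given: they have to be found in the camera images.
- lid_knob (a point): Centre of the square knob of the clear glass lid, 0.24 kg, 82 mm tall. Knob 36 x 36 mm, 34 mm tall, four flat sides to grip. Axes: z along the lid from plug to knob, x and y square to the knob's sides. The point is 65 mm above the plug's flat end and 17 mm below the knob's top. Below the knob: stem 4 mm long, 26 mm across; flange 58 mm across, 8 mm thick; round plug 35 mm across, 36 mm long.
- lid_foot (a point): Centre of the flat lower end of the lid's plug (32 mm across there), same axes as lid_knob. At the start the plug is fully home in the jar's neck, slanting 35 degrees from vertical towards the carton's near side. Friction grips it over the first 30 mm of travel; then it is loose, and after 36 mm clear of the neck.
- jar_mouth (a point): Centre of the rim of the jar's neck; z is the jar's axis, pointing out. Drawing the lid straight out would take about 33 N, but 10 to 20 N along the axis already drag the jar up. Friction opposes the direction of sliding: while the lid is turned to and fro (about 0.6 N m) and moves out no more than 3 mm per 0.8 rad turned, under 9 N act along the axis and the jar stays.
- jar: Loose clear glass jar, 1.15 kg: square body 80 x 80 mm, 150 mm tall, then a round neck 20 mm tall, 56 mm across at the rim. Origin: centre of its underside; z is its axis. It leans 35 degrees in one of the carton's two cells, over the near wall. The cell leaves 2 mm each side, so the jar cannot turn about its axis.
- carton: Open cardboard carton with two cells side by side, fixed, outer size 153 mm (x, near to far) by 182 mm (y), 115 mm tall, walls 5 mm; side flaps folded down outside. Origin: centre of the underside; x points from its near wall to its far wall. The other cell holds a tumbler 95 mm tall.
- mat_top (a point): Centre of the top face of the black ribbed rubber mat, 180 x 180 mm and 5 mm thick, fixed flat on the table. A tumbler (90 mm tall) and a mug (92 mm tall) stand in front of its near edge, at least 100 mm from its centre.
- tumbler: Bystander: gilt-banded glass tumbler 62 mm across and 95 mm tall, standing in the carton's other cell. Origin: centre of its underside.
- tumbler2: Bystander: gilt-banded glass tumbler 70 mm across and 90 mm tall, in front of the mat. Origin: centre of its underside.
- mug: Bystander: white mug 80 mm across and 92 mm tall, in front of the mat. Origin: centre of its underside.
- case: Bystander: black spectacle case 60 x 160 x 39 mm, lying at the right side. Origin: centre of its underside.
- candlestick: Bystander: brass candlestick 84 mm across and 135 mm tall, at the left side. Origin: centre of its underside.
- jam_jar: Bystander: closed jam jar 66 mm across and 85 mm tall, at the left side. Origin: centre of its underside.
Things that resemble listed ones, but are neither listed nor needed, are in the scene too. Leave any red look-alike of the part that bears lid_knob alone.

How it is judged:
On the way:
1. the lid, held by the fingers, has been drawn right out of the neck of the jar, which is still in its place (mouth within 12 mm of its start) (z of lid_knob in the frame of jar_mouth above 0.068 m and contact force between the fingers and lid above 0.5 N and distance of jar_mouth from where it was at the start of the episode below 0.012 m), for 0.1 s.
At the end, for the whole second after the job is handed in: The lid stands upright (within 0.1 rad) on its plug on the rubber mat, its axis within 55 mm of the mat's centre, at rest and let go, and the jar still leans in its cell with its mouth within 12 mm of where it was (angle between lid_knob's own z axis and vertical below 0.1 rad and horizontal distance between lid_knob and mat_top below 0.055 m and z of lid_knob in the frame of mat_top between 0.06 and 0.07 m and linear speed of lid below 0.02 m/s and contact force between the fingers and lid below 0.05 N and distance of jar_mouth from where it was at the start of the episode below 0.012 m); the robot touches nothing.
It fails at once if the jar is dragged out of its place (its mouth moves more than 15 mm) (distance of jar_mouth from where it was at the start of the episode above 0.015 m).
It fails at once if the lid is dropped (falls faster than 0.55 m/s, about 15 mm, while nothing holds it) (linear speed of lid above 0.55 m/s and contact force between the fingers and lid below 0.05 N).
It fails at once if a bystander is moved more than 30 mm (distance of any of tumbler, tumbler2, mug, case, candlestick, jam_jar from where it was at the start of the episode above 0.03 m).
It also fails if it takes over 66 s, if anything falls off the work surface, if the arm or the gripper's body presses on something with over 40 N, if the wrist force passes 120 N, or if a joint passes its speed limit or range.

## Working session

There is one attempt and no reset: what is moved stays moved. The work goes in short steps, Python scripts to look and compute and a shell command to move; the robot and the scene stay as the last step left them, time stands still between calls to the robot, and variables do not carry over. Pictures are saved under pics/ and viewed, about 8 in all and at most 12, crops included, and the job is handed in when it is done.

```bash
mkdir -p pics; python3 - <<'E'
from plant import readout, snapshot, camera_model
import cv2,numpy as np
for n in("scene","top"):
    im=snapshot(n); cv2.imwrite(f"pics/{n}0.png",im[:,:,::-1])
    m=camera_model(n); print(n,np.round(m["intrinsics"],1).tolist(),np.round(m["T"],3).tolist())
print({k:np.round(v,3).tolist() for k,v in readout.get_obs().items()})
E
```

```text
scene [[480.7, 0.0, 278.2], [0.0, 480.7, 213.3], [0.0, 0.0, 1.0]] [[0.012, 0.759, -0.651, 1.609], [1.0, -0.018, -0.003, -0.0], [-0.014, -0.651, -0.759, 1.326], [0.0, 0.0, 0.0, 1.0]]
top [[381.3, 0.0, 273.3], [0.0, 381.3, 210.7], [0.0, 0.0, 1.0]] [[-0.008, -0.997, 0.076, 0.467], [-1.0, 0.008, -0.012, -0.005], [0.011, -0.076, -0.997, 1.252], [0.0, 0.0, 0.0, 1.0]]
{'t': 0.1, 'qpos': [1.207, 0.116, 1.442, -0.0, 1.584, -0.038], 'qvel': [0.002, -0.002, -0.003, -0.0, 0.002, 0.001], 'joint_torque': [0.002, -73.367, -63.378, -0.0, 0.005, -0.0], 'tool_pos': [0.216, 0.639, 0.193], 'tcp_rot': [-0.51, -3.1, 0.002], 'wrist_force': [0.563, 0.556, -0.077], 'ft_torque': [-0.022, 0.038, -0.019], 'grip_width': 0.086}
```

View pics/scene0.png

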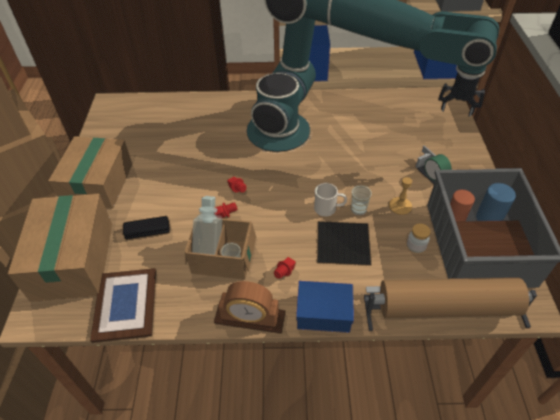

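View pics/top0.png

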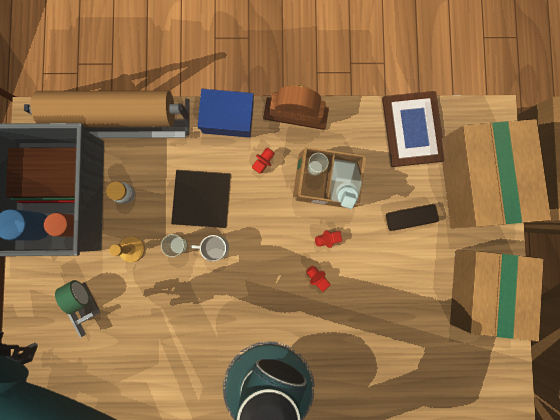

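Scene view: carton at (222,248), with the glass jar leaning to the robot side and its clear knob at about (208,203). Top view: carton (330,178), knob about (348,198), mat (201,198). The candidates are the clear lid at top (348,198) and the red look-alikes at (263,160), (328,238) and (317,278). I choose the clear one and check it in a close crop.

```bash
python3 - <<'E'
import cv2,numpy as np
a=cv2.imread("pics/scene0.png")[185:285,180:260]; b=cv2.imread("pics/top0.png")[140:220,290:370]
a=cv2.resize(a,(400,500),interpolation=cv2.INTER_CUBIC); b=cv2.resize(b,(400,400),interpolation=cv2.INTER_CUBIC)
c=np.zeros((500,800,3),np.uint8); c[:,:400]=a; c[:400,400:]=b
cv2.imwrite("pics/crop1.png",c)
E
```

```text
(no output)
```

View pics/crop1.png

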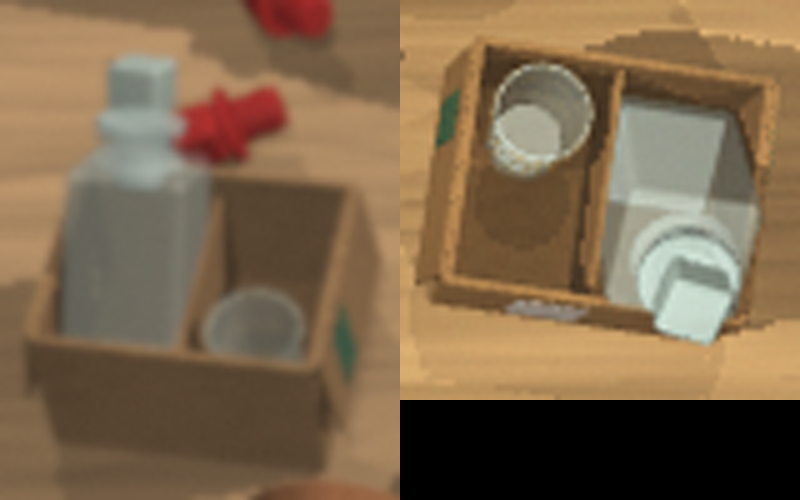

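The crop confirms the clear lid: square knob, flange and jar leaning over the near wall. The knob's top face is at about (208.6,197.6) in scene and (348.4,201.6) in top. The red ones are separate.

```bash
cat > h.py <<'E'
import numpy as np
from plant import camera_model
def ray(n,uv,m=None):
    m=m or camera_model(n); d=np.linalg.inv(m["intrinsics"])@[*uv,1]; T=m["T"]
    d=T[:3,:3]@d; return T[:3,3],d/np.linalg.norm(d)
def atz(n,uv,z,m=None):
    o,d=ray(n,uv,m); return o+d*(z-o[2])/d[2]
def tri(rs):
    A=sum(np.eye(3)-np.outer(d,d) for o,d in rs); b=sum((np.eye(3)-np.outer(d,d))@o for o,d in rs)
    p=np.linalg.solve(A,b); return p,[np.linalg.norm(np.cross(p-o,d)) for o,d in rs]
def proj(n,p,m=None):
    m=m or camera_model(n); T=m["T"]; q=T[:3,:3].T@(np.asarray(p)-T[:3,3]); q=m["intrinsics"]@q; return q[:2]/q[2]
E
python3 - <<'E'
from h import *
np.set_printoptions(precision=3,suppress=True)
t=lambda x,y:(290+(x-400)/5,140+y/5); s=lambda x,y:(180+x/5,185+y/5)
print("tri top",tri([ray("top",t(690,308)),ray("scene",s(143,64))]))
C=[atz("top",t(*c),.115)[:2] for c in((482,38),(778,78),(755,315),(445,280))]
for c in C:print(c)
for i in range(4): d=C[(i+1)%4]-C[i]; print(np.linalg.norm(d),np.degrees(np.arctan2(d[1],d[0])))
print("c",np.mean(C,0))
S=[atz("scene",s(*c),.115)[:2] for c in((28,342),(322,362),(355,183))]
print(S)
M=[atz("top",c,.005)[:2] for c in((175,170),(231,174),(227,227),(171,222))];print(M,np.mean(M,0))
for n,c,z in(("tum2",(174,241),.09),("mug",(213,244),.09)):print(n,atz("top",c,z))
E
```

```text
tri top (array([ 0.571, -0.225,  0.2  ]), [np.float64(0.0003298202987381563), np.float64(0.0003298202987383019)])
[ 0.745 -0.12 ]
[ 0.719 -0.299]
[ 0.575 -0.281]
[ 0.597 -0.095]
0.18116118684727164 -98.14878413937143
0.14534384524170443 172.98671269301514
0.18740092246289594 83.10945351284401
0.14946712026457948 -9.419367516151683
c [ 0.659 -0.199]
[array([ 0.726, -0.294]), array([ 0.745, -0.111]), array([ 0.602, -0.094])]
[array([0.699, 0.304]), array([0.685, 0.12 ]), array([0.51 , 0.133]), array([0.528, 0.315])] [0.605 0.218]
tum2 [0.466 0.284 0.09 ]
mug [0.456 0.166 0.09 ]
```

The fit is consistent: carton yaw is about -7.3°, and the knob top is measured at (0.571,-0.225,0.200) against (0.568,-0.232,0.205) from the jar-in-cell geometry. The rows cannot tilt the tool directly, but I need a 35° outward tilt. I'll raise the arm, swing over to that azimuth and see how the "approached as far as it can" rule behaves beyond reach.

```bash
python3 -m crank '-1 0 0 -12 0;-1 0 0 -24 0;-1 -79 -51 -24 -11;-1 -79 -51 -24 -11;-1 -79 -51 -24 -11;-1 -79 -51 -24 -11;-1 -79 -51 -24 -11;-1 -79 -51 -24 -11;-1 -79 -51 -24 -11;-1 -79 -51 -24 -11;-1 -79 -51 -24 -11;-1 -79 -51 -24 -11'
```

```text
t: 1.6
tool_pos: [0.6031, 0.152, 0.3947]
tcp_rot: [-0.21, -3.134, -0.0]
wrist_force: [0.3, 0.7, -0.5]
grip_width: 0.0855
```

```bash
python3 -m crank '-1 0 -12 0 0;-1 -10 -22.4 0 0;-1 -58 -22.4 0 0;-1 -58 -22.4 0 0;-1 -58 -22.4 0 0;-1 -58 -22.4 0 0;-1 -58 -22.4 0 0;-1 -58 -22.4 0 0;-1 -58 -22.4 0 0;-1 -58 -22.4 0 0;-1 -58 -22.4 0 0;-1 -58 -22.4 0 0'; python3 -c "
from plant import readout;o=readout.get_obs();print(o['qpos'])"
```

```text
t: 3.1
tool_pos: [0.9589, -0.1106, 0.324]
tcp_rot: [0.207, 3.089, -0.003]
wrist_force: [0.1, 0.8, -0.1]
grip_width: 0.0851
[-1.41650582e-01  9.58472680e-01  7.23734651e-02  1.32332346e-03
  2.06537614e+00 -1.57790738e+00]
```

The tilt did change, by 2.6° outward. Next I check whether it persists and accumulates.

```bash
python3 -m crank '-1 -60 0 0 0;-1 -60 0 0 0;-1 -60 0 0 0;-1 -60 0 0 0'; python3 -m crank '-1 -60 0 0 0;-1 -60 0 0 0;-1 -60 0 0 0;-1 -60 0 0 0'; python3 -c "
from plant import readout;o=readout.get_obs();print(o['qpos'])"
```

```text
t: 3.6
tool_pos: [1.0092, -0.1197, 0.2479]
tcp_rot: [0.204, 3.049, -0.007]
wrist_force: [0.9, 0.4, -0.4]
grip_width: 0.0854
t: 4.1
tool_pos: [1.0466, -0.1274, 0.1932]
tcp_rot: [0.201, 3.003, -0.01]
wrist_force: [-0.6, -0.2, 0.5]
grip_width: 0.0854
[-0.14645824  1.09367558  0.0733973   0.00386488  1.84211848 -1.58211146]
```

```bash
for i in 1; do python3 -m crank '-1 -60 0 -30 0;-1 -60 0 -30 0'; python3 -m crank '-1 -60 0 -30 0;-1 -60 0 -30 0'; python3 -m crank '-1 -60 0 -60 0;-1 -60 0 -60 0'; python3 -m crank '-1 -60 0 -60 0;-1 -60 0 -60 0'; done | egrep 'pos|rot'; python3 -c "
from plant import readout;o=readout.get_obs();print(o['qpos'])"
```

```text
tool_pos: [1.0506, -0.1291, 0.2257]
tcp_rot: [0.198, 2.953, -0.014]
tool_pos: [1.0531, -0.1306, 0.2565]
tcp_rot: [0.195, 2.908, -0.018]
tool_pos: [1.0369, -0.1295, 0.3193]
tcp_rot: [0.192, 2.869, -0.021]
tool_pos: [1.0186, -0.1281, 0.3784]
tcp_rot: [0.19, 2.829, -0.024]
[-0.15296976  0.91624526  0.07263494  0.00988943  1.84653176 -1.585695  ]
```

```bash
{ python3 -m crank '-1 -60 0 -30 0'; python3 -m crank '-1 -60 0 -30 0'; python3 -m crank '-1 -60 0 -30 0'; python3 -m crank '-1 -60 0 -30 0';python3 -m crank '-1 -60 0 -30 0'; python3 -m crank '-1 -60 0 -30 0'; python3 -m crank '-1 -60 0 -40 0'; python3 -m crank '-1 -60 0 -40 0'; } | egrep 't:|pos|rot'
```

```text
t: 5.22
tool_pos: [1.0224, -0.129, 0.3957]
tcp_rot: [0.187, 2.791, -0.027]
t: 5.35
tool_pos: [1.0259, -0.13, 0.4113]
tcp_rot: [0.185, 2.756, -0.029]
t: 5.48
tool_pos: [1.0274, -0.1306, 0.4306]
tcp_rot: [0.182, 2.719, -0.032]
t: 5.6
tool_pos: [1.0276, -0.1311, 0.4522]
tcp_rot: [0.18, 2.682, -0.035]
t: 5.72
tool_pos: [1.0268, -0.1315, 0.4747]
tcp_rot: [0.178, 2.644, -0.037]
t: 5.85
tool_pos: [1.0249, -0.1316, 0.4978]
tcp_rot: [0.175, 2.607, -0.04]
t: 5.98
tool_pos: [1.0175, -0.131, 0.5256]
tcp_rot: [0.173, 2.574, -0.042]
t: 6.1
tool_pos: [1.0083, -0.1302, 0.5559]
tcp_rot: [0.17, 2.538, -0.045]
```

```bash
cat >> h.py <<'E'
from plant import readout
from scipy.spatial.transform import Rotation as Ro
np.set_printoptions(precision=4,suppress=True)
def st():
    o=readout.get_obs(); return np.array(o["tool_pos"]),Ro.from_rotvec(o["tcp_rot"]).as_matrix(),o
def go(p):
    t,R,o=st(); return R.T@(np.asarray(p)-t)*100
E
python3 - <<'E'
from h import *
t,R,o=st(); print(t); print(R); print(o["qpos"]); 
print("tilt",np.degrees(np.arccos(-R[2,2])),"az",np.degrees(np.arctan2(R[1,2],R[0,2])))
print(go([.47,-.22,.33]), go([.505,-.22,.295]))
E
```

```text
[ 1.0083 -0.1302  0.5559]
[[-0.8183  0.132   0.5594]
 [ 0.1122  0.9912 -0.0698]
 [-0.5637  0.0057 -0.8259]]
[-0.16    0.762   0.0731  0.0205  1.7078 -1.5877]
tilt 34.31669316655958 az -7.109481384553281
[ 55.7777 -16.1327 -10.8331] [ 54.8867 -15.6906  -5.9843]
```

```bash
python3 -m crank '-1 55.8 -16.1 -10.8 0;-1 55.8 -16.1 -10.8 0;-1 55.8 -16.1 -10.8 0;-1 55.8 -16.1 -10.8 0;-1 55.8 -16.1 -10.8 0;-1 55.8 -16.1 -10.8 0;-1 55.8 -16.1 -10.8 0;-1 55.8 -16.1 -10.8 0;-1 55.8 -16.1 -10.8 0;-1 55.8 -16.1 -10.8 0;-1 55.8 -16.1 -10.8 0;-1 55.8 -16.1 -10.8 0'; python3 - <<'E'
from h import *
from plant import snapshot
import cv2,pickle
m=camera_model("wrist"); im=snapshot("wrist"); pickle.dump(m,open("w1.pkl","wb"))
t,R,o=st(); print(t);print(R);print(o["qpos"])
print("cam in tool",R.T@(m["T"][:3,3]-t)); print(R.T@m["T"][:3,:3])
cv2.imwrite("pics/w1.png",im[:,:,::-1])
a=np.array([-.569,.073,.819]);k=np.array([.579,-.23,.189])
print(proj("wrist",k+.017*a,m),proj("wrist",k,m))
E
```

```text
t: 7.6
tool_pos: [0.4677, -0.2197, 0.329]
tcp_rot: [0.172, 2.538, -0.047]
wrist_force: [-0.4, 0.6, -0.1]
grip_width: 0.0855
[ 0.4668 -0.2199  0.3286]
[[-0.8188  0.1335  0.5583]
 [ 0.1125  0.991  -0.0721]
 [-0.563   0.0038 -0.8265]]
[-0.6787 -0.6395  1.9313  0.3076  1.3349 -2.1074]
cam in tool [ 0.084   0.0008 -0.1803]
[[ 0.0002 -0.9444 -0.3288]
 [ 1.      0.0004 -0.0006]
 [ 0.0007 -0.3288  0.9444]]
[278.9065 191.6627] [278.7748 187.8199]
```

View pics/w1.png

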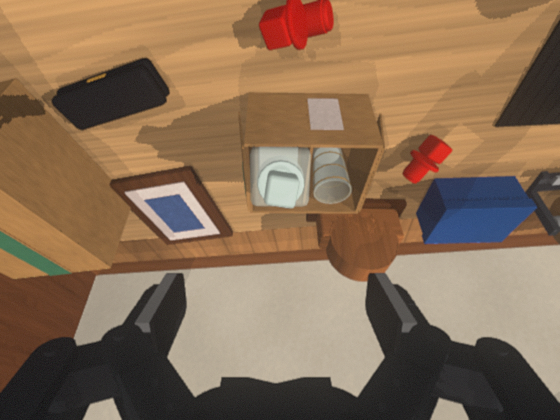

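The wrist view shows the jar's cell at the left, with the knob top centred at about (283,188) against the predicted (279,192). I'll zoom in for centre and rotation.

```bash
python3 - <<'E'
import cv2
a=cv2.imread("pics/w1.png")[140:220,240:320]
cv2.imwrite("pics/w1c.png",cv2.resize(a,(560,560),interpolation=cv2.INTER_CUBIC))
E
```

```text
(no output)
```

View pics/w1c.png

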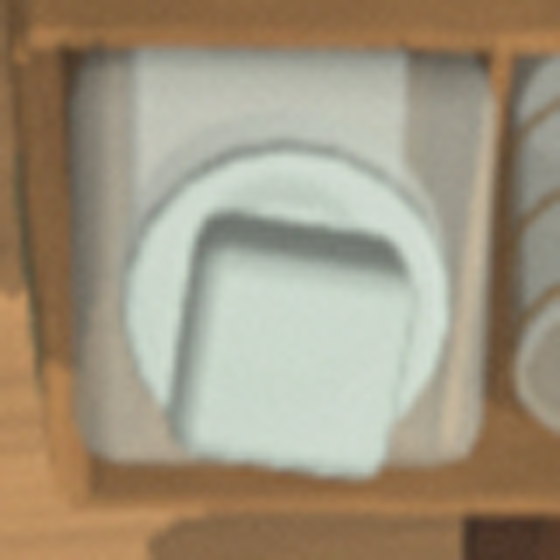

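Knob top corners in crop pixels are (215,245), (412,275), (380,475) and (188,445). That puts the centre at image (282.7,191.4), with the knob turned about +8° about the tool z.

```bash
python3 - <<'E'
from h import *
import pickle
m=pickle.load(open("w1.pkl","rb")); t,R,o=st()
a=-R[:,2]
w=lambda x,y:(240+x/7,140+y/7)
print("tri3",tri([ray("wrist",w(299,360),m),ray("top",(348,201.6)),ray("scene",(208.6,197.8))]))
for k0 in (np.array([.568,-.232,.205]),np.array([.571,-.225,.2])):
    q=R.T@(k0-t)
    P=[]
    for c in((215,245),(412,275),(380,475),(188,445)):
        O,d=ray("wrist",w(*c),m); O=R.T@(O-t); d=R.T@d; P.append(O+d*(q[2]-O[2])/d[2])
    P=np.array(P)*100; E=np.diff(np.vstack([P,P[:1]]),axis=0)
    print("pred",q*100,"meas",P.mean(0)); print(np.linalg.norm(E,axis=1),np.degrees(np.arctan2(E[:,1],E[:,0])))
E
```

```text
tri3 (array([ 0.5715, -0.2247,  0.2007]), [np.float64(0.0004559562162929848), np.float64(0.0007099436745586018), np.float64(0.0004758339899971793)])
pred [-1.4661  0.1065 15.9557] meas [-1.3561  0.8607 15.9557]
[3.1162 3.3363 3.1342 3.3083] [  98.8187 -172.5     -80.6752    7.7984]
pred [-1.3515  0.8383 16.486 ] meas [-1.5084  0.8728 16.486 ]
[3.1648 3.3884 3.1831 3.3599] [  98.8187 -172.5     -80.6752    7.7984]
```

```bash
python3 -m crank '-1 -1.4 0.9 4 8;-1 -1.4 0.9 9 8;-1 -1.4 0.9 12 8;-1 -1.4 0.9 14 8;-1 -1.4 0.9 16 8;-1 -1.4 0.9 18 8;-1 -1.4 0.9 19.4 8;-1 -1.4 0.9 19.4 8;-1 -1.4 0.9 19.4 8' ; python3 - <<'E'
from h import *
from plant import snapshot
import cv2
im=snapshot("wrist"); cv2.imwrite("pics/w2.png",im[:,:,::-1])
t,R,o=st(); print(t,o["wrist_force"],o["qpos"]); print(R.T@([.5715,-.2247,.2007]-t)*100)
E
```

```text
t: 8.78
tool_pos: [0.591, -0.2259, 0.1768]
tcp_rot: [0.347, 2.521, 0.01]
wrist_force: [0.2, 0.5, -0.3]
grip_width: 0.0857
[ 0.591  -0.226   0.1769] [-0.0543  0.4592 -0.2482] [-0.5173 -0.3514  1.9875  0.2654  0.9614 -1.906 ]
[ 0.2559 -0.1573 -3.0621]
```

View pics/w2.png

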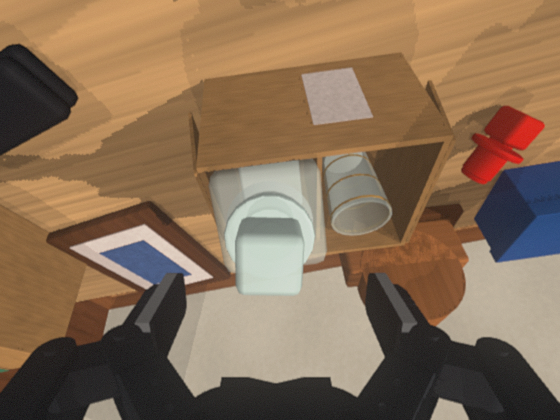

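The knob sits between the fingers with its sides parallel to the pads, at (270,272) with the finger mid-line at 275. I'll correct by 2-3 mm and close.

```bash
python3 -m crank '-1 0.25 -0.2 0 0;-1 0.25 -0.2 0 0;1 0.25 -0.2 0 0;1 0.25 -0.2 0 0;1 0.25 -0.2 0 0;1 0.25 -0.2 0 0;1 0.25 -0.2 0 0;1 0.25 -0.2 0 0;1 0.25 -0.2 0 0;1 0.25 -0.2 0 0'; python3 - <<'E'
from h import *
t,R,o=st(); print(R.T@o["wrist_force"],R.T@o["ft_torque"],o["grip_width"],R[:,2])
E
```

```text
t: 10.07
tool_pos: [0.5885, -0.2271, 0.1745]
tcp_rot: [0.347, 2.522, 0.01]
wrist_force: [-0.8, -0.2, -0.2]
grip_width: -0.0
[ 0.6635 -0.4137 -0.2828] [0.0289 0.2244 0.0183] -3.177299351186919e-05 [ 0.5571 -0.0695 -0.8275]
```

The fingers shut on nothing (width 0). I'll look before doing anything else.

```bash
python3 - <<'E'
from h import *
from plant import snapshot
import cv2
for n in("wrist","scene","top"):
    cv2.imwrite(f"pics/{n}3.png",snapshot(n)[:,:,::-1])
t,R,o=st(); print({n:proj(n,t) for n in("wrist","scene","top")})
a=cv2.imread("pics/wrist3.png")[140:420,80:480]; b=cv2.imread("pics/scene3.png")[160:270,170:260]; d=cv2.imread("pics/top3.png")[150:240,300:390]
c=np.zeros((600,800,3),np.uint8); c[:280,:400]=a; c[:489,400:]=cv2.resize(b,(400,489),interpolation=3); c[290:590,:300]=cv2.resize(d,(300,300),interpolation=3)
cv2.imwrite("pics/c3.png",c)
E
```

```text
{'wrist': array([274.922 , 242.9439]), 'scene': array([208.502 , 207.1407]), 'top': array([346.9646, 196.3801])}
```

View pics/c3.png

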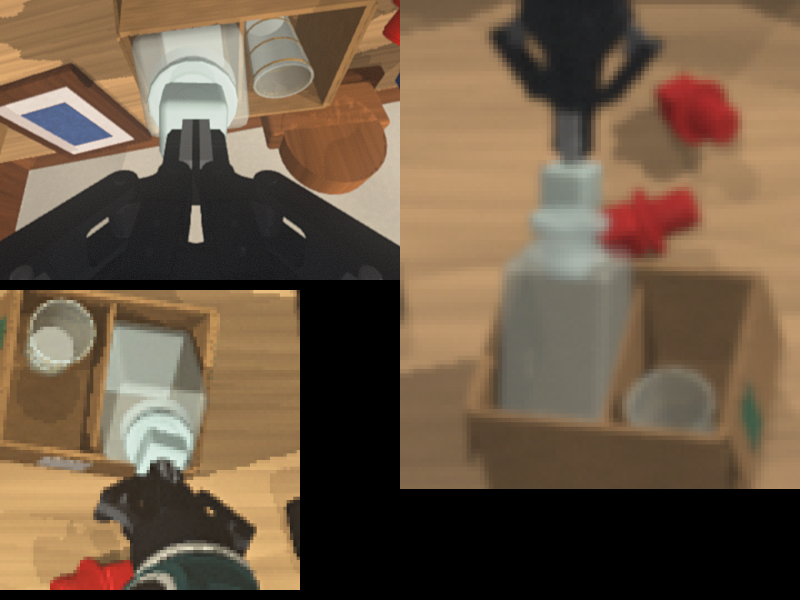

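All three views show the shut fingertips on top of the knob, short of where the reported TCP projects. I'll quantify that offset along the tool axis from scene tip (209.4,195.5), top tip (348,202.5) and wrist tip (275,262).

```bash
python3 - <<'E'
from h import *
t,R,o=st()
obs={"scene":(209.4,195.5),"top":(348,202.5),"wrist":(275,262)}
for s in range(0,50,5): print(s,[proj(n,t-s/1000*R[:,2]).round(1) for n in obs])
p,r=tri([ray(n,u) for n,u in obs.items()]); print(p,r,R.T@(p-t)*100)
print("start", [proj(n,[.216,.639,.193]) for n in("scene","top")])
print("start+-", [proj(n,[.216,.639,.223]) for n in("scene","top")])
print(R.T@([.5715,-.2247,.2007]-t)*100)
E
```

```text
0 [array([208.5, 207.1]), array([347. , 196.4]), array([274.9, 242.9])]
5 [array([208.5, 205.6]), array([347.2, 197.2]), array([274.9, 246.5])]
10 [array([208.5, 204.1]), array([347.4, 198. ]), array([274.9, 250.2])]
15 [array([208.6, 202.6]), array([347.6, 198.8]), array([274.9, 254. ])]
20 [array([208.6, 201.1]), array([347.8, 199.7]), array([274.8, 258.1])]
25 [array([208.6, 199.6]), array([348. , 200.5]), array([274.8, 262.4])]
30 [array([208.6, 198. ]), array([348.2, 201.3]), array([274.8, 267. ])]
35 [array([208.6, 196.5]), array([348.4, 202.2]), array([274.8, 271.8])]
40 [array([208.7, 195. ]), array([348.6, 203.1]), array([274.7, 276.9])]
45 [array([208.7, 193.5]), array([348.8, 203.9]), array([274.7, 282.3])]
[ 0.5658 -0.2233  0.2017] [np.float64(0.002121092698298538), np.float64(0.0025443613550744024), np.float64(0.0019162993346490981)] [ 0.38   0.044 -3.543]
start [array([452.0058, 123.5263]), array([ 31.4669, 335.0702])]
start+- [array([454.1644, 116.9638]), array([ 24.3534, 337.9181])]
[-0.05    0.0367 -3.1345]
```

The shut tips sit about 38 mm behind the reported TCP, so they are still about 6 mm short of the knob. I'll open, go 38 mm deeper and close again.

```bash
python3 -m crank '-1 0 0 -1 0;-1 0 0 -1 0;-1 0 0 -1 0;-1 0 0 -1 0;-1 0 0 -1 0;-1 0 0 -1 0;-1 0 0 1 0;-1 0 0 2 0;-1 0 0 3 0;-1 0 0 3.8 0;-1 0 0 3.8 0'; python3 -m crank '1 0 0 0 0;1 0 0 0 0;1 0 0 0 0;1 0 0 0 0;1 0 0 0 0;1 0 0 0 0'; python3 - <<'E'
from h import *
t,R,o=st(); print(R.T@o["wrist_force"],R.T@o["ft_torque"],o["grip_width"],R[:,2])
E
```

```text
t: 11.6
tool_pos: [0.6097, -0.2296, 0.1422]
tcp_rot: [0.348, 2.523, 0.011]
wrist_force: [-0.3, -0.2, -0.3]
grip_width: 0.0855
t: 12.35
tool_pos: [0.6097, -0.23, 0.1436]
tcp_rot: [0.347, 2.521, 0.009]
wrist_force: [-5.0, -2.0, 4.9]
grip_width: 0.0353
[ 0.8079 -2.7202 -6.6961] [0.7097 0.3909 0.1056] 0.03530929099930651 [ 0.5576 -0.0701 -0.8271]
```

Gripped, with a width of 35.3 mm. I'll start twisting with a slow draw and watch the forces.

```bash
python3 -m crank '1 0 0 0 10;1 0 0 -0.03 20;1 0 0 -0.08 30;1 0 0 -0.12 20;1 0 0 -0.16 10;1 0 0 -0.2 0;1 0 0 -0.24 -10;1 0 0 -0.28 -20;1 0 0 -0.32 -30;1 0 0 -0.36 -20;1 0 0 -0.4 -10;1 0 0 -0.45 0'; python3 - <<'E'
from h import *
t,R,o=st(); print(R.T@o["wrist_force"],R.T@o["ft_torque"],o["grip_width"],R[:,2],R.T@(t-[.6097,-.23,.1436])*100)
E
```

```text
t: 13.85
tool_pos: [0.6073, -0.2294, 0.1463]
tcp_rot: [0.354, 2.521, 0.012]
wrist_force: [6.6, -1.7, -3.1]
grip_width: 0.0351
[-3.9456 -0.3012  6.3641] [ 0.0696 -0.4479 -0.5321] 0.03506550932981338 [ 0.5571 -0.0694 -0.8275] [ 0.0583  0.0251 -0.3638]
```

Along-axis force is 6.4 N and twist 0.53 N m, both as expected. Continuing.

```bash
cat > f.py <<'E'
from h import *
t,R,o=st(); print("F",R.T@o["wrist_force"],"M",R.T@o["ft_torque"],"out",(R.T@(t-[.6097,-.23,.1436])*100),o["grip_width"])
E
python3 -m crank '1 0 0 -0.05 10;1 0 0 -0.1 20;1 0 0 -0.15 30;1 0 0 -0.2 20;1 0 0 -0.25 10;1 0 0 -0.3 0;1 0 0 -0.35 -10;1 0 0 -0.4 -20;1 0 0 -0.45 -30;1 0 0 -0.5 -20;1 0 0 -0.55 -10;1 0 0 -0.6 0' | grep t:; python3 f.py
python3 -m crank '1 0 0 -0.05 10;1 0 0 -0.1 20;1 0 0 -0.15 30;1 0 0 -0.2 20;1 0 0 -0.25 10;1 0 0 -0.3 0;1 0 0 -0.35 -10;1 0 0 -0.4 -20;1 0 0 -0.45 -30;1 0 0 -0.5 -20;1 0 0 -0.55 -10;1 0 0 -0.6 0' | grep t:; python3 f.py
python3 - <<'E'
from h import *
from plant import snapshot
import cv2
b=snapshot("scene")[160:270,170:260,::-1]; d=snapshot("top")[140:230,290:380,::-1]
c=np.zeros((500,800,3),np.uint8); c[:489,400:]=cv2.resize(b,(400,489),interpolation=3); c[:400,:400]=cv2.resize(d,(400,400),interpolation=3)
cv2.imwrite("pics/c4.png",c)
E
```

```text
t: 15.35
tcp_rot: [0.354, 2.521, 0.012]
F [-3.3802 -0.6624  6.9114] M [ 0.2085 -0.5363 -0.5433] out [ 0.0591  0.0225 -0.9594] 0.035615865980133755
t: 16.85
tcp_rot: [0.354, 2.52, 0.012]
F [-4.8741 -0.9594  6.4914] M [ 0.2222 -0.6217 -0.5087] out [ 0.0428  0.0147 -1.5669] 0.03529094961310609
```

View pics/c4.png

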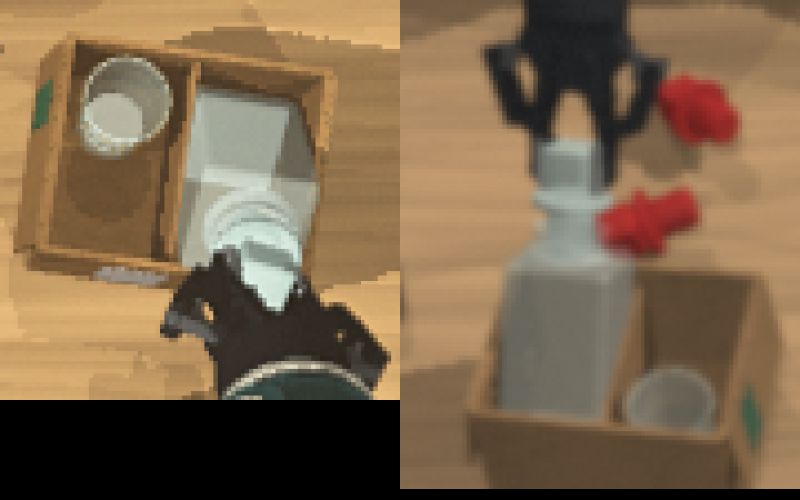

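Scene and top: the flange has lifted clear of the rim (crop row 200, was 220) and the jar body has not moved. Continuing to beyond 30 mm.

```bash

python3 -m crank '1 0 0 -0.05 10;1 0 0 -0.1 20;1 0 0 -0.15 30;1 0 0 -0.2 20;1 0 0 -0.25 10;1 0 0 -0.3 0;1 0 0 -0.35 -10;1 0 0 -0.4 -20;1 0 0 -0.45 -30;1 0 0 -0.5 -20;1 0 0 -0.55 -10;1 0 0 -0.6 0' | grep t:; python3 f.py
python3 -m crank '1 0 0 -0.05 10;1 0 0 -0.1 20;1 0 0 -0.15 30;1 0 0 -0.2 20;1 0 0 -0.25 10;1 0 0 -0.3 0;1 0 0 -0.35 -10;1 0 0 -0.4 -20;1 0 0 -0.45 -30;1 0 0 -0.5 -20;1 0 0 -0.55 -10;1 0 0 -0.6 0' | grep t:; python3 f.py
python3 -m crank '1 0 0 -0.05 10;1 0 0 -0.1 20;1 0 0 -0.15 30;1 0 0 -0.2 20;1 0 0 -0.25 10;1 0 0 -0.3 0;1 0 0 -0.35 -10;1 0 0 -0.4 -20;1 0 0 -0.45 -30;1 0 0 -0.5 -20;1 0 0 -0.55 -10;1 0 0 -0.6 0' | grep t:; python3 f.py
```

```text
t: 18.45
tcp_rot: [0.351, 2.521, 0.011]
F [-4.3832 -1.3535  6.9857] M [ 0.2485 -0.7922 -0.5659] out [ 0.0311  0.0146 -2.1763] 0.03528352652255912
t: 19.95
tcp_rot: [0.352, 2.521, 0.012]
F [-2.0299  1.779   3.6524] M [-0.3687 -0.1977 -0.1074] out [ 0.049   0.0393 -2.7787] 0.03514525471174526
t: 21.45
tcp_rot: [0.352, 2.522, 0.012]
F [ 0.8485 -0.1693  2.6183] M [0.0746 0.3826 0.0321] out [ 0.1137  0.0355 -3.3631] 0.03516216054366323
```

Loose: twist torque has dropped to about 0 and the force is close to the lid's own weight. Drawing it clear.

```bash

python3 -m crank '1 0 0 -0.2 0;1 0 0 -0.4 0;1 0 0 -0.7 0;1 0 0 -1 0;1 0 0 -1.4 0;1 0 0 -2 0;1 0 0 -3 0;1 0 0 -4.5 0;1 0 0 -7 0;1 0 0 -10 0;1 0 0 -10 0' | grep t:; python3 f.py
python3 - <<'E'
from h import *
from plant import snapshot
import cv2
b=snapshot("scene")[130:270,170:260,::-1]; d=snapshot("wrist")[:,:,::-1]
c=np.zeros((560,800,3),np.uint8); c[:,440:]=cv2.resize(b,(360,560),interpolation=3); c[:330,:440]=cv2.resize(d,(440,330),interpolation=3)
cv2.imwrite("pics/c5.png",c)
t,R,o=st(); print(t,o["qpos"],R)
E
```

```text
t: 22.82
tcp_rot: [0.347, 2.518, 0.007]
F [ 1.0724 -0.4744  2.2641] M [0.082  0.413  0.0255] out [ -0.1953  -0.0166 -13.7025] 0.03542730789138108
[ 0.5346 -0.2205  0.2543] [-0.5745 -0.5048  1.9691  0.2718  1.1428 -1.9166] [[-0.7932  0.2451  0.5574]
 [ 0.2494  0.9659 -0.0699]
 [-0.5555  0.0836 -0.8273]]
```

View pics/c5.png

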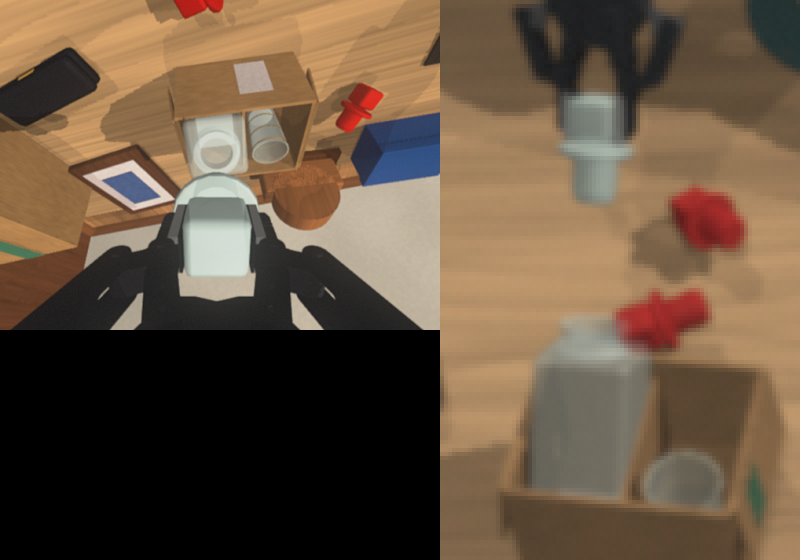

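The lid is held and out, the jar is in its place, and the neck is empty. Now I need to undo the tilt: first to azimuth -7°, higher up, then pull inside the minimum reach.

```bash

python3 -m crank '1 0 4 -5 0;1 1 8 -11 0;1 1.4 15.2 -11 0;1 1.4 15.2 -11 0;1 1.4 15.2 -11 0' | egrep 't:|pos|rot'; 
python3 -m crank '1 49 -7 -34 0;1 49 -7 -34 0;1 49 -7 -34 0;1 49 -7 -34 0' | egrep 'pos|rot'; python3 - <<'E'
from h import *
t,R,o=st(); print(t,o["qpos"],R)
E
```

```text
t: 23.55
tool_pos: [0.4999, -0.0605, 0.3496]
tcp_rot: [0.343, 2.523, 0.012]
tool_pos: [0.4111, -0.0494, 0.402]
tcp_rot: [0.355, 2.568, 0.009]
[ 0.4111 -0.0494  0.402 ] [-0.2206 -0.8283  1.8875  0.0497  1.5356 -1.5047] [[-0.8184  0.2494  0.5177]
 [ 0.2529  0.9653 -0.0653]
 [-0.516   0.0775 -0.8531]]
```

It works, but slowly. I'll pull more along the tool's transverse direction.

```bash

{ python3 -m crank '1 60 -14 -25 0;1 60 -14 -25 0'; python3 -m crank '1 60 -14 -25 0;1 60 -14 -25 0'; python3 -m crank '1 60 -14 -10 0;1 60 -14 -10 0';  python3 -m crank '1 60 -14 -10 0;1 60 -14 -10 0'; } | egrep 't:|pos|rot'; python3 - <<'E'
from h import *
t,R,o=st(); print(o["qpos"],R)
E
```

```text
t: 24.3
tool_pos: [0.3842, -0.0575, 0.424]
tcp_rot: [0.359, 2.613, 0.011]
t: 24.55
tool_pos: [0.3485, -0.0726, 0.4554]
tcp_rot: [0.363, 2.656, 0.018]
t: 24.8
tool_pos: [0.3105, -0.1031, 0.4694]
tcp_rot: [0.363, 2.697, 0.035]
t: 25.05
tool_pos: [0.2564, -0.1413, 0.4813]
tcp_rot: [0.363, 2.727, 0.06]
[-0.9455 -0.8292  1.7035  0.3417  1.9995 -2.0662] [[-0.8914  0.2436  0.3822]
 [ 0.2601  0.9655 -0.0088]
 [-0.3712  0.0916 -0.924 ]]
```

```bash

{ python3 -m crank '1 -9.8 16.2 8.8 0;1 -9.8 16.2 8.8 0;1 -9.8 16.2 8.8 0;1 -9.8 16.2 8.8 0;1 -9.8 16.2 8.8 0'; python3 -m crank '1 19.4 -4.8 -4 0;1 19.4 -4.8 -4 0';  python3 -m crank '1 19.4 -4.8 -4 0;1 19.4 -4.8 -4 0'; } | egrep 't:|pos|rot'; python3 - <<'E'
from h import *
t,R,o=st(); print(o["qpos"],R)
E
```

```text
t: 25.68
tool_pos: [0.4188, -0.0097, 0.4508]
tcp_rot: [0.365, 2.726, 0.06]
t: 25.92
tool_pos: [0.3258, -0.0077, 0.4428]
tcp_rot: [0.364, 2.759, 0.057]
t: 26.18
tool_pos: [0.293, -0.0086, 0.4736]
tcp_rot: [0.373, 2.799, 0.051]
[-0.1688 -0.8292  1.7022  0.0501  1.952  -1.4483] [[-0.916   0.2499  0.314 ]
 [ 0.2612  0.9653 -0.0064]
 [-0.3047  0.0762 -0.9494]]
```

```bash

{ python3 -m crank '1 16 -4.3 2.4 0;1 16 -4.3 2.4 0'; python3 -m crank '1 16 -4.3 2.4 0;1 16 -4.3 2.4 0';  python3 -m crank '1 16 -4.3 2.4 0;1 16 -4.3 2.4 0'; } | egrep 't:|pos|rot'; python3 - <<'E'
from h import *
t,R,o=st(); print(o["qpos"],R)
E
```

```text
t: 26.42
tool_pos: [0.2746, -0.0129, 0.4761]
tcp_rot: [0.379, 2.843, 0.047]
t: 26.68
tool_pos: [0.2519, -0.0204, 0.4847]
tcp_rot: [0.384, 2.886, 0.045]
t: 26.92
tool_pos: [0.2233, -0.035, 0.4994]
tcp_rot: [0.387, 2.927, 0.05]
[-0.385  -0.8293  1.6316  0.0958  2.163  -1.6322] [[-0.9482  0.2545  0.1899]
 [ 0.2608  0.9653  0.0087]
 [-0.1811  0.0577 -0.9818]]
```

```bash

{ python3 -m crank '1 -8.2 6.8 8 0;1 -8.2 6.8 8 0;1 -8.2 6.8 8 0;1 -8.2 6.8 8 0'; python3 -m crank '1 15.5 -4.7 4.5 0;1 15.5 -4.7 4.5 0';  python3 -m crank '1 15.5 -4.7 4.5 0;1 15.5 -4.7 4.5 0';python3 -m crank '1 15.5 -4.7 4.5 0;1 15.5 -4.7 4.5 0'; } | egrep 't:|pos|rot'; python3 - <<'E'
from h import *
t,R,o=st(); print(o["qpos"],R)
E
```

```text
t: 27.42
tool_pos: [0.334, 0.0104, 0.4389]
tcp_rot: [0.386, 2.929, 0.05]
t: 27.68
tool_pos: [0.2687, 0.0075, 0.4072]
tcp_rot: [0.395, 2.969, 0.041]
t: 27.92
tool_pos: [0.2542, 0.007, 0.4088]
tcp_rot: [0.399, 3.007, 0.031]
t: 28.18
tool_pos: [0.2374, 0.0059, 0.4129]
tcp_rot: [0.404, 3.049, 0.022]
[-0.0997 -0.8304  1.7857  0.0141  2.1203 -1.3995] [[-0.9635  0.2594  0.0668]
 [ 0.2603  0.9655  0.0054]
 [-0.063   0.0226 -0.9978]]
```

```bash

{ python3 -m crank '1 15.5 -4.7 4.5 0;1 15.5 -4.7 4.5 0'; } | egrep 't:|pos|rot'; python3 - <<'E'
from h import *
t,R,o=st(); print(o["qpos"],R)
p=np.array([.605,.218,.0]); print(go([.52,.16,.30]))
E
```

```text
t: 28.42
tool_pos: [0.2181, 0.0038, 0.423]
tcp_rot: [0.409, 3.091, 0.013]
[-0.1112 -0.8303  1.7663  0.0094  2.1813 -1.4135] [[-0.9653  0.2598  0.025 ]
 [ 0.26    0.9656  0.0049]
 [-0.0229  0.0113 -0.9997]]
[-24.7987  22.7832  13.1249]
```

Tilt is now 1.5°. Moving over the mat.

```bash

python3 -m crank '1 -32.4 31.2 13.1 0;1 -32.4 31.2 13.1 0;1 -32.4 31.2 13.1 0;1 -32.4 31.2 13.1 0;1 -32.4 31.2 13.1 0;1 -32.4 31.2 13.1 0;1 -32.4 31.2 13.1 0;1 -32.4 31.2 13.1 0;1 -32.4 31.2 13.1 0;1 -32.4 31.2 13.1 0;1 -32.4 31.2 13.1 0' | egrep 't:|pos|rot'; 
python3 -m crank '1 0 0 5 0;1 0 0 10 0;1 0 0 14 0;1 0 0 18 0;1 0 0 21 0;1 0 0 23 0;1 0 0 23 0;1 0 0 23 0'; python3 - <<'E'
from h import *
from plant import snapshot
import cv2
b=snapshot("scene")[120:280,290:410,::-1]; d=snapshot("top")[120:240,140:260,::-1]
c=np.zeros((530,800,3),np.uint8); c[:,400:]=cv2.resize(b,(400,530),interpolation=3); c[:400,:400]=cv2.resize(d,(400,400),interpolation=3)
cv2.imwrite("pics/c6.png",c)
t,R,o=st(); print(t,R[:,2],o["wrist_force"],o["grip_width"],proj("scene",[t[0],t[1],t[2]-.013]),proj("top",[t[0],t[1],t[2]+.069]))
E
```

```text
t: 29.8
tool_pos: [0.615, 0.2211, 0.3026]
tcp_rot: [0.409, 3.091, 0.014]
t: 30.8
tool_pos: [0.6212, 0.2228, 0.0731]
tcp_rot: [0.409, 3.091, 0.014]
wrist_force: [-0.5, 0.2, -2.9]
grip_width: 0.0352
[0.6213 0.2228 0.0731] [ 0.0252  0.0058 -0.9997] [-0.002   0.3211 -1.7159] 0.03527905273236209 [346.767 234.807] [191.0501 187.5871]
```

View pics/c6.png

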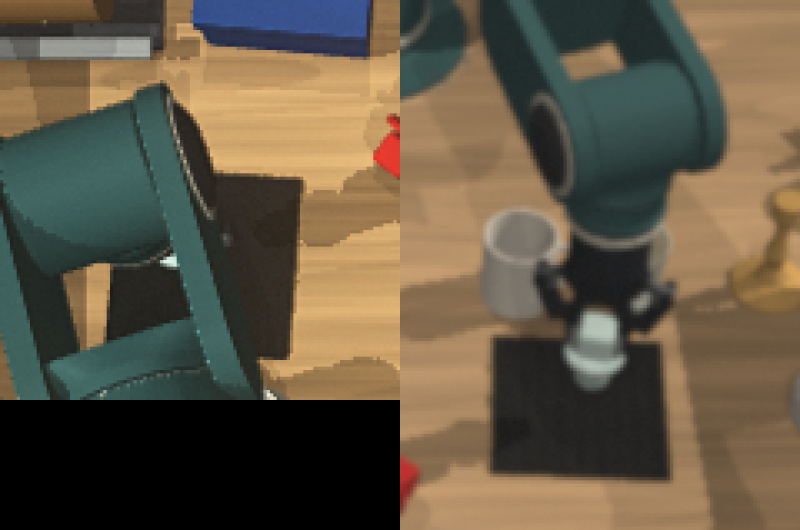

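The lid is upright over the mat, foot at scene (347,236) against the predicted (347,235). I'll lower it, feeling for contact.

```bash

python3 -m crank '1 0 0 1.5 0;1 0 0 3 0;1 0 0 4 0;1 0 0 4.6 0;1 0 0 4.9 0;1 0 0 5 0;1 0 0 5 0'; 
python3 -m crank '1 0 0 0.05 0;1 0 0 0.1 0;1 0 0 0.15 0;1 0 0 0.2 0;1 0 0 0.2 0'
```

```text
t: 31.78
tool_pos: [0.622, 0.2229, 0.0217]
tcp_rot: [0.409, 3.092, 0.013]
wrist_force: [0.1, 0.2, -2.3]
grip_width: 0.0356
t: 32.4
tool_pos: [0.6218, 0.2229, 0.0194]
tcp_rot: [0.409, 3.092, 0.013]
wrist_force: [-0.2, -0.1, -2.5]
grip_width: 0.0351
```

```bash

for i in 1; do python3 -m crank '1 0 0 0.05 0;1 0 0 0.1 0;1 0 0 0.1 0' | egrep 'pos|force'; python3 -m crank '1 0 0 0.05 0;1 0 0 0.1 0;1 0 0 0.1 0' | egrep 'pos|force'; done
```

```text
tool_pos: [0.6218, 0.2229, 0.0183]
wrist_force: [-0.4, 0.0, -3.2]
tool_pos: [0.6219, 0.2229, 0.0173]
wrist_force: [-0.4, -0.3, -2.7]
```

```bash

python3 -m crank '1 0 0 0.05 0;1 0 0 0.1 0;1 0 0 0.1 0' | egrep 'pos|force'; python3 -m crank '1 0 0 0.05 0;1 0 0 0.1 0;1 0 0 0.1 0' | egrep 'pos|force';  python3 -m crank '1 0 0 0.05 0;1 0 0 0.1 0;1 0 0 0.1 0' | egrep 'pos|force'
```

```text
tool_pos: [0.6219, 0.2229, 0.0163]
wrist_force: [-1.0, -0.3, -2.2]
tool_pos: [0.6219, 0.2229, 0.0153]
wrist_force: [0.9, -0.4, -2.4]
tool_pos: [0.6219, 0.2229, 0.0143]
wrist_force: [0.3, 0.6, -1.4]
```

```bash

python3 -m crank '1 0 0 0.05 0;1 0 0 0.1 0;1 0 0 0.1 0' | egrep 'pos|force'; python3 -m crank '1 0 0 0.05 0;1 0 0 0.05 0' | egrep 'pos|force'
```

```text
tool_pos: [0.6221, 0.2229, 0.0137]
wrist_force: [-2.0, -0.8, 2.6]
tool_pos: [0.6221, 0.2229, 0.0137]
wrist_force: [-3.1, -0.9, 8.1]
```

Contact at about 10 N. Releasing, then straight up.

```bash

python3 -m crank '0.5 0 0 -0.05 0;0 0 0 -0.05 0;-0.5 0 0 -0.05 0;-1 0 0 -0.05 0;-1 0 0 -0.05 0;-1 0 0 -0.05 0;-1 0 0 -0.05 0'; python3 -m crank '-1 0 0 -1 0;-1 0 0 -3 0;-1 0 0 -6 0;-1 0 0 -10 0;-1 0 0 -15 0;-1 0 0 -20 0;-1 0 0 -25 0;-1 0 0 -25 0;-1 0 0 -25 0'; python3 -m crank '-1 25 -15 0 0;-1 25 -15 0 0;-1 25 -15 0 0;-1 25 -15 0 0;-1 25 -15 0 0;-1 25 -15 0 0;-1 25 -15 0 0'; python3 - <<'E'
from h import *
from plant import snapshot
import cv2
s=snapshot("scene")[:,:,::-1];tp=snapshot("top")[:,:,::-1]; cv2.imwrite("pics/scene7.png",s);cv2.imwrite("pics/top7.png",tp)
c=np.zeros((600,800,3),np.uint8); c[:420,400:]=cv2.resize(s[150:290,290:423],(400,420),interpolation=3); c[:400,:400]=cv2.resize(tp[120:260,150:290],(400,400),interpolation=3)
c[400:600,:200]=cv2.resize(tp[130:230,280:380],(200,200),interpolation=3); c[420:600,400:580]=cv2.resize(s[180:280,170:270],(180,180),interpolation=3)
cv2.imwrite("pics/c7.png",c)
print("exp top of lid:",proj("top",[.622,.223,.087]),proj("scene",[.622,.223,.087]),proj("scene",[.622,.223,.005]))
E
```

```text
t: 35.78
tool_pos: [0.622, 0.2229, 0.0134]
tcp_rot: [0.409, 3.092, 0.013]
wrist_force: [-0.3, 0.7, -0.5]
grip_width: 0.0853
t: 36.9
tool_pos: [0.616, 0.2216, 0.264]
tcp_rot: [0.409, 3.092, 0.013]
wrist_force: [0.3, 0.4, -1.1]
grip_width: 0.085
t: 37.78
tool_pos: [0.336, 0.1419, 0.256]
tcp_rot: [0.409, 3.093, 0.012]
wrist_force: [-0.1, -0.2, 0.3]
grip_width: 0.0856
exp top of lid: [194.6668 189.8153] [347.6098 229.9265] [345.3078 244.9075]
```

View pics/c7.png

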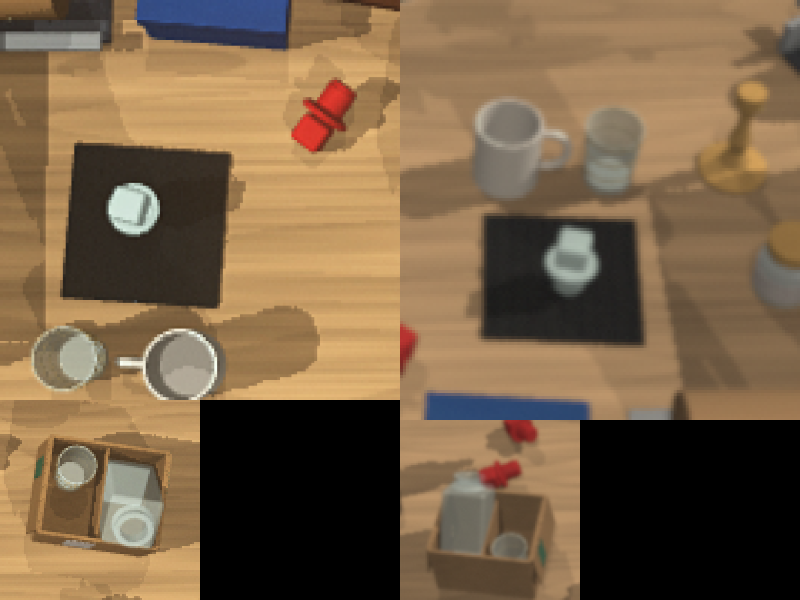

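The lid stands upright on the mat, about 2 cm from its centre. Its top is at image (195.5,192) against the predicted (194.7,190). The jar and the bystanders look unmoved and the arm is clear. Handing in.

```bash
python3 -c "
from plant import job,readout
print(job.hand_in()); print(readout.get_obs()['t'])"
```

```text
the job is handed in; nothing more can be done
None
the job is handed in; nothing more can be done
```

The lid is out of the jar and standing upright on the black mat, let go, and the job is handed in; no verdict was reported. The last reading, at about 38 s, was well inside the 66 s limit.

- **Tilting the tool:** the rows cannot tilt it, so I commanded poses just beyond the arm's reach until it leaned 34.3°, in line with the lid. Pulling inside the minimum reach later brought it back to 1.5° from vertical.
- **Freeing the lid:** I twisted it ±30° while drawing it out about 0.5 mm per row. The readings between calls showed about 7 N at most along the axis. It came loose after about 30 mm, and pictures showed the jar still in its cell.
- **Setting down:** I lowered it in 1 mm steps until it touched the mat at about 10 N, then released it and moved the arm clear.

**Last checks:** the lid's top is within about 2 px of where it should be, and the lid is roughly 2 cm from the mat's centre. By eye, the jar, tumblers, mug, candlestick and jam jar stand where they were. I did not look at the spectacle case again.

**What disagreed:**
- The first grasp closed on nothing, because the fingertips appeared about 38 mm behind the reported TCP. Going 38 mm deeper fixed it.
- During the untilting, joint 2 read -0.8304 against a stated limit of -0.83.

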